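# Hang the dip basket in the wash bath

### The arm

A 6-joint arm with a two-finger parallel gripper is mounted at the origin on a cart in front of the work surface, level with it; the furniture and walls round the work are solid. World frame = base frame: x ahead of the robot, y to its left, z up, the work surface at z = 0. Lengths are in m, angles in degrees, forces in N, time in s.
With the tool pointing down it reaches from about 0.3 to 0.75 m from the base axis. Payload 8.5 kg.
Tool frame: the origin (TCP) lies at the very end of the fingers, on their centre line; the grasp point (between the pads) lies 19 mm behind it; z points along the fingers, y is the line along which they close (so a half turn about z gives the same grasp; the last joint's range is limited). The gripper opens to 85 mm and grips with 20 to 120 N. Pads are 22 mm wide; open, the fingers measure 114 mm over their backs; the gripper's body (76 mm by 85 mm) begins 54 mm behind the grasp point. The pads swing forward as they close: fully open they stand 13 mm farther back than shut.
Start: joints at [58.883, 21.807, 74.336, -0, 83.858, -12.336], TCP at [0.177, 0.521, 0.231] pointing down, gripper open.
Joint ranges: [-178.18, 178.18], [-50.72, 133.34], [12.68, 142.11], [-81.47, 261.47], [9.98, 163.14], [-165.26, 165.26]. Speed limits (degrees/s): [136.94, 136.94, 180, 180, 180, 180].

### API

Orientations are given as a 3x3 rotation matrix whose columns are the frame's x, y, z axes.
In Python, from rig import observe, cams, ticket gives the robot as it stands.
- The arm moves only by the tool move_arm, never from a script. Its arguments are lists of equal length, an entry for each row: "jaw": the finger opening in cm, from 0 to 8.54; "dp": the shift along the tool's x, y, z in cm, a list of three; "turn": the turn, a rotation vector about the tool's x, y, z in rad, a list of three. In form: {"jaw": [jaw, ...], "dp": [[tx, ty, tz], ...], "turn": [[wx, wy, wz], ...]}. A call has 1 to 12 rows; each row shifts and turns the commanded pose from where the row before left it, along the tool's axes as they then stand; what a row does not reach is not made up. A row lasts 1/12 s, in which the tool goes at most 41.7 mm and 7.16 degrees, less where a joint would pass 70% of its speed; a pose out of reach is approached as far as the arm can. A call is refused whole if a number of a shift passes 4.17 or a number of a turn 0.125, either way. A call with a gripper value outside its range is refused whole. The fingers move at their own pace and stop on an object; "force" is the grip in N (left out, the last holds). Time passes only in rows, so rows that do not move let the fingers close. It gives the time, the measured TCP pose, the force, the opening and the grip force at its end, in the units of the state.
- observe(): the state, without advancing time (a new reading comes with each control period).
- cams.get_image(name): name is "scene" or "top" or "wrist"; returns (picture, depth): 480x640x3 uint8, red, green, blue; 480x640 float32, m along the optical axis (not along the pixel's ray), 0 where there is no reading.
- cams.calibration(name): a dict with "vertical_fov" (degrees; the focal length in pixels is half the picture's height over the tangent of half this angle, whatever the lens; pixels are square), "cx", "cy" (the principal point, pixels), "view" (4x4, takes a point from world to camera coordinates); the wrist camera has in their place "tool_from_camera" (4x4, takes a point from camera to tool coordinates, whose origin is the TCP and whose axes are the flange's). Camera axes: x right, y up, looking along -z (the intrinsics and any distortion apply to the point x, -y, -z); pixel columns grow to the right and rows downward; lengths in m; the calibration is good to about 2 mm. A picture is of the moment at which its call begins: read the wrist's pose just before it. calibration takes no time and is no camera call.
- ticket.close_job(): hands the job in; it is judged then, once.
Trained networks look in the newest picture that a camera, given by its name, has taken for a name from the list of things; names that differ only in an ending like _2 or _b are one class to them, and where a whole thing is asked for, a point or a joint stands for the part that bears it (a point fixed in the world has none). Each returns a list of dicts, best first, with "p" (0 to 1); they miss things now and then, are a little off and sometimes report something else, mostly with a low value. They report only what shows in the picture. A call takes as long as a camera call. They do not tell look-alikes from the thing itself.
- cams.spot_in(camera, query): "box" ([centre column, centre row, width, height] as shares, 0 to 1, of the picture: columns of its width, rows of its height, round what is visible of it).
- cams.outline_of(camera, query): "mask" (480x640 bool, what is visible of it) and "box" ([centre column, centre row, width, height] as shares, 0 to 1, of the picture: columns of its width, rows of its height, round what is visible of it).
- cams.mark_of(camera, query): "location" ([column, row] as shares, 0 to 1, of the picture: columns of its width, rows of its height: a listed point, or the origin of a listed thing).
The state is a dict: "time_s": time; "q": joint angles; "qvel": joint speeds; "joint_efforts": joint torques, N m; "position": TCP position; "tool_rot": TCP orientation; "ft_force": force on the tool from outside, world axes, zero at the start; "wrist_torque": the same for the moment, N m; "grip_width": finger opening in m; "gripper_force": force on a finger pad.
Only numpy, scipy, OpenCV 4.12 (cv2) and the standard library are available. Lean on these libraries where they do the work, as an engineer would, in place of code of your own. Each camera call takes 0.05 s, during which the arm holds its last target. There are 200 camera calls.

### The job

Two small steel dip baskets stand on the bench; only one has a hook on its upright strap. Hang that one inside the white wash bath by its hook over the bath's rim, so that the cup hangs upright inside the bath, clear of the bath's floor. Do not drop it, and leave the basket without a hook standing where it is.

Things in the scene. Friction and masses are not known exactly. Their poses are not given: they have to be found in the camera images.
- dip_basket: Loose steel dip basket with a hook, 0.1-0.21 kg, upright. Open cup, 60 mm across, 42 tall; flat strap up its back (-x), back face x = -34 mm; on top a grey grip bar centred at x = -32, y = 0, z = 92 to 152 mm, 14 thick (x), 18 wide (y). Hook on the strap just under the grip. Origin: centre of cup's underside, z up. At the start its -x points roughly at the robot (within 0.5 rad).
- basket_hook (a point): Middle of the gap of the dip basket's hook, at its roof; in the basket's frame x = -46, y = 0, z = 85 mm. The hook points to -x, away from the cup, 30 mm wide (y), roof plate 4 mm thick. Gap 24 mm wide in x, from strap (x = -34) to lip (x = -58); the lip turns down to z = 57 mm. The roof rests on the rim when hung, the strap and cup inside the bath. Axes as the basket's.
- plain_basket: Loose steel dip basket with the same cup, strap and grey grip (same sizes and origin) but without any hook; a bystander, to be left where it stands.
- bath: White plastic wash bath, open rectangular tub, fixed. Outside 162 mm (x) by 242 mm (y, long sides), rim 120 mm above the bench, upright walls 6 mm thick (inner faces x = +-75, y = +-115 mm), inner floor at z = 12 mm. Smooth outside but for a thin band at z = 50 and a low drain stub at -y. Origin: centre of underside on the bench, z up. Its -x side faces roughly to the robot (within 0.3 rad).
There are look-alikes about, which are no part of the job. Leave any brown look-alike of the dip_basket alone.

How it is judged:
By the outcome, as a careful person would: the job done as asked, in the order asked, and still so for the second after the job is handed in, with the robot touching nothing.
It also fails if it takes over 42 s, if anything falls off the work surface, if the arm or the gripper's body presses on something with over 40 N, if the wrist force passes 120 N, or if a joint passes its speed limit or range.

## Working session

There is one attempt and no reset: what is moved stays moved. The work goes in short steps, Python scripts to look and compute and a tool call to move; the robot and the scene stay as the last step left them, time stands still between calls to the robot, and variables do not carry over. Pictures are saved under pics/ and viewed, at most 10 in all, crops included, and the job is handed in when it is done.

Besides the shell and the picture viewer there is one more tool, called as name(argument=value, ...) on one line, values as JSON. move_arm: Moves the arm, as the interface text tells. Its arguments: {"type":"object","properties":{"jaw":{"type":"array","items":{"type":"number"}},"dp":{"type":"array","items":{"type":"array","items":{"type":"number"}}},"turn":{"type":"array","items":{"type":"array","items":{"type":"number"}}},"force":{"type":"number"}},"required":["jaw","dp","turn"]}

```bash
mkdir -p pics
cat > h.py <<'E'
import numpy as np,cv2
from rig import observe,cams,ticket
def K(n):
    c=cams.calibration(n); return 240/np.tan(np.radians(c['vertical_fov'])/2),c['cx'],c['cy'],c
def cam2world(n,st=None):
    c=cams.calibration(n)
    if n!='wrist': return np.linalg.inv(np.array(c['view']))
    st=st or observe(); T=np.eye(4);T[:3,:3]=st['tool_rot'];T[:3,3]=st['position']
    return T@np.array(c['tool_from_camera'])
def cloud(n,d,M):
    f,cx,cy,c=K(n); v,u=np.mgrid[:480,:640]
    P=np.stack([(u-cx)/f*d,-(v-cy)/f*d,-d,np.ones_like(d)],-1)
    return (P@M.T)[...,:3]
def save(n,im): cv2.imwrite('pics/'+n+'.png',im[...,::-1])
E
python3 - <<'E'
from h import *
st=observe();print(st['time_s'],st['tool_rot'],cams.calibration('scene'),cams.calibration('wrist'))
out=[]
for n in('scene','top','wrist'):
    M=cam2world(n);im,d=cams.get_image(n);np.savez('/tmp/'+n,im=im,d=d,M=M);out.append(im)
    for q in('dip_basket','plain_basket','bath','basket_hook'):
        print(n,q,[(round(r['p'],2),(np.array(r['location'])*[640,480]).round()) for r in cams.mark_of(n,q)])
save('a',cv2.resize(np.vstack([out[0],out[1]]),(480,720))[:, :][:600] if 0 else cv2.resize(np.hstack([out[0],out[1]]),(800,300)))
save('s',out[0]);save('t',out[1]);save('w',out[2])
E
```

```text
0.0 [[-9.46763614e-01  3.21928730e-01 -7.42817479e-04]
 [ 3.21929461e-01  9.46762764e-01 -1.30045008e-03]
 [ 2.84619688e-04 -1.47035364e-03 -9.99998879e-01]] {'vertical_fov': 57.15792315131534, 'cx': 314.6754868937616, 'cy': 248.63226520344634, 'view': array([[ 0.72011318, -0.69357016, -0.01993591, -0.47390211],
       [ 0.52736062,  0.52841859,  0.66533042, -0.32619417],
       [-0.45091882, -0.48962662,  0.74628278, -0.68935043],
       [ 0.        ,  0.        ,  0.        ,  1.        ]])} {'vertical_fov': 60.126282817377124, 'cx': 319.5331685091545, 'cy': 236.1859974123407, 'tool_from_camera': array([[ 9.83598850e-04,  9.48572027e-01,  3.16559857e-01,
         7.97873362e-02],
       [ 9.99999516e-01, -9.28516500e-04, -3.24847241e-04,
         9.15888672e-05],
       [-1.42099556e-05,  3.16560023e-01, -9.48572481e-01,
        -1.43065907e-01],
       [ 0.00000000e+00,  0.00000000e+00,  0.00000000e+00,
         1.00000000e+00]])}
scene dip_basket [(0.75, array([323., 252.])), (0.56, array([278., 264.]))]
scene plain_basket [(0.66, array([276., 218.]))]
scene bath [(0.67, array([368., 374.]))]
scene basket_hook [(0.69, array([255., 248.])), (0.62, array([339., 210.]))]
top dip_basket [(0.58, array([283., 222.]))]
top plain_basket [(0.61, array([421., 299.])), (0.58, array([213., 225.]))]
top bath [(0.7, array([419., 297.]))]
top basket_hook [(0.97, array([260., 299.])), (0.83, array([284., 188.])), (0.75, array([214., 228.]))]
wrist dip_basket []
wrist plain_basket []
wrist bath []
wrist basket_hook []
```

View pics/s.png

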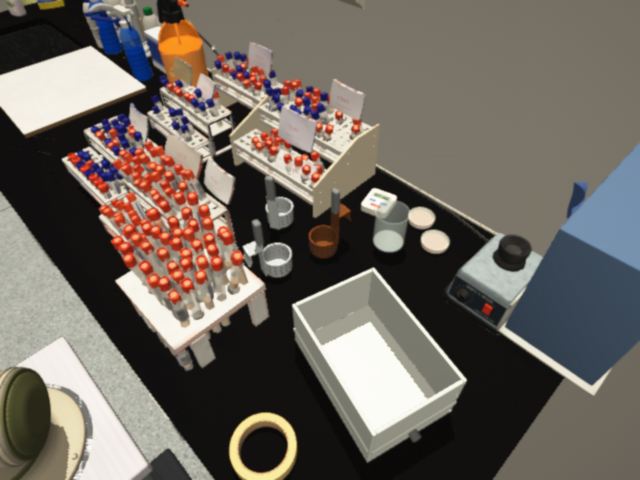

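View pics/t.png

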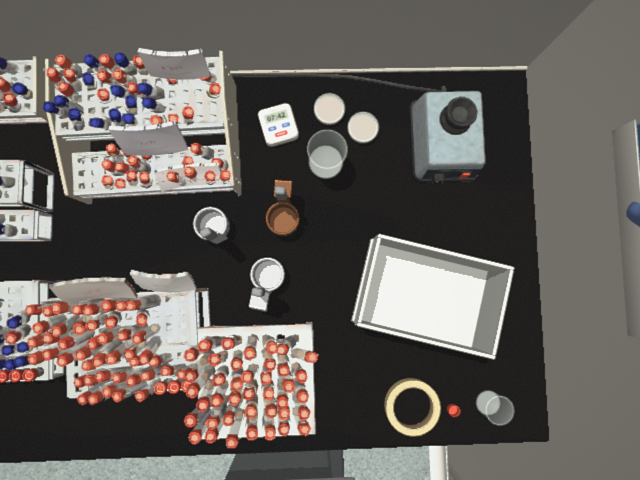

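Candidates: hooked steel basket, scene (275,260) with a hook at (250,249), top (267,273) with hook (260,299). Plain steel one, scene (279,212), top (211,225). Brown look-alike, scene (323,240), top (283,218). I choose the first and measure it, its surroundings and the bath, with one close crop to check.

Run:
```python
from h import *
ds={n:np.load(f'/tmp/{n}.npz') for n in('scene','top')}
P={n:cloud(n,ds[n]['d'],ds[n]['M']) for n in ds}
t=P['top'];
for n,px in dict(top=[(260,292),(260,300),(267,273),(253,305),(212,234),(283,190),(340,330),(435,297),(378,238),(511,268),(494,355),(357,322),(200,320),(250,340),(310,330),(290,360),(305,357)],scene=[(257,225),(257,240),(250,249),(275,245),(270,182),(335,195),(375,273),(296,307),(462,380),(370,440),(238,240),(120,245),(265,285)]).items():
    for u,v in px: print(n,u,v,P[n][v,u].round(3))
# bath rim
for n in P:
    p=P[n];m=(p[...,2]>.112)&(p[...,2]<.128)&(ds[n]['d']>0)
    r=np.zeros((480,640),bool)
    if n=='top': r[230:365,345:520]=1
    else: r[262:465,285:475]=1
    q=p[m&r]; rc=cv2.minAreaRect(q[:,:2].astype(np.float32)*1000); print(n,len(q),rc,q[:,2].mean(), cv2.boxPoints(rc).round())
# basket region heightmap
for n in P:
    p=P[n];m=ds[n]['d']>0
    c=P['top'][292,260]
    m&=(np.hypot(p[...,0]-c[0],p[...,1]-c[1])<.07)
    for lo,hi in((.005,.035),(.036,.05),(.055,.08),(.08,.095),(.1,.14),(.14,.165)):
        q=p[m&(p[...,2]>lo)&(p[...,2]<hi)]
        if len(q)>3: print(n,lo,len(q),q.mean(0).round(4),q.min(0).round(3),q.max(0).round(3))
im=ds['scene']['im'][150:300,200:360];im2=ds['top']['im'][200:330,190:330]
save('c',np.hstack([cv2.resize(im,(400,375)),cv2.resize(im2,(400,375))]))
```

```text
top 260 292 [ 0.518 -0.     0.151]
top 260 300 [0.503 0.006 0.088]
top 267 273 [0.552 0.001 0.005]
top 253 305 [0.495 0.019 0.09 ]
top 212 234 [0.617 0.08  0.133]
top 283 190 [ 0.685 -0.042  0.152]
top 340 330 [ 0.437 -0.138 -0.002]
top 435 297 [ 0.496 -0.324  0.012]
top 378 238 [ 0.604 -0.202  0.116]
top 511 268 [ 0.546 -0.431  0.118]
top 494 355 [ 0.38  -0.438 -0.   ]
top 357 322 [ 0.461 -0.161  0.112]
top 200 320 [0.465 0.132 0.   ]
top 250 340 [0.44  0.019 0.139]
top 310 330 [ 0.449 -0.08   0.101]
top 290 360 [ 0.399 -0.044  0.103]
top 305 357 [ 0.42  -0.072  0.209]
scene 257 225 [ 0.513 -0.002  0.15 ]
scene 257 240 [0.51  0.001 0.109]
scene 250 249 [0.497 0.01  0.087]
scene 275 245 [0.564 0.021 0.038]
scene 270 182 [0.612 0.079 0.146]
scene 335 195 [ 0.677 -0.042  0.145]
scene 375 273 [ 0.602 -0.213  0.118]
scene 296 307 [ 0.456 -0.169  0.119]
scene 462 380 [ 0.542 -0.43   0.118]
scene 370 440 [ 0.391 -0.389  0.095]
scene 238 240 [0.534 0.119 0.001]
scene 120 245 [0.3   0.078 0.199]
scene 265 285 [ 0.497 -0.02  -0.001]
scene 2399 ((500.2454528808594, -296.953369140625), (243.233
[... 597 characters left out ...]
0.0073 0.088 ] [ 0.484 -0.008  0.08 ] [0.519 0.027 0.095]
scene 0.1 132 [ 0.5114 -0.0006  0.1199] [ 0.455 -0.028  0.1  ] [0.521 0.013 0.139]
scene 0.14 78 [0.5145 0.0027 0.1482] [ 0.509 -0.004  0.141] [0.525 0.012 0.154]
top 0.005 627 [0.5496 0.0006 0.0105] [ 0.515 -0.03   0.005] [0.576 0.025 0.035]
top 0.036 224 [ 0.5519 -0.0018  0.0431] [ 0.516 -0.032  0.037] [0.579 0.029 0.048]
top 0.055 25 [0.4904 0.0097 0.0631] [ 0.484 -0.006  0.057] [0.518 0.028 0.072]
top 0.08 257 [0.4958 0.008  0.0893] [ 0.459 -0.023  0.082] [0.518 0.036 0.095]
top 0.1 164 [ 0.4635 -0.0016  0.1041] [ 0.448 -0.037  0.1  ] [0.526 0.035 0.139]
top 0.14 94 [0.5185 0.0049 0.1509] [ 0.511 -0.004  0.143] [0.526 0.015 0.154]
```

View pics/c.png

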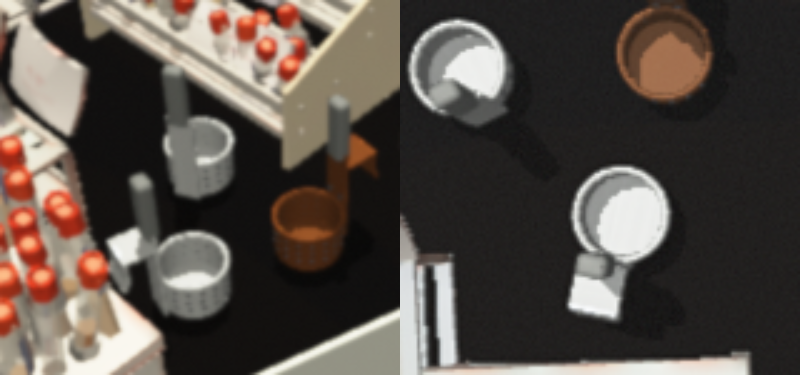

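The crop confirms it: the front steel basket (left panel, cup at about (195,272)) has the white hook plate at (125,250). The rear steel one at (200,155) has no hook. I'm moving up and over, clear of the tube racks.

move_arm(jaw=[8,8,8,8,8,8,8,8,8,8,8,8], dp=[[0,0,-3],[0,0,-3],[0,0,-3],[0,0,-3],[-2.7,-2.1,0],[-2.7,-2.1,0],[-2.7,-2.1,0],[-2.7,-2.1,0],[-2.7,-2.1,0],[-2.7,-2.1,0],[-2.7,-2.1,0],[-2.7,-2.1,0]], turn=[[0,0,0],[0,0,0],[0,0,0],[0,0,0],[0,0,0],[0,0,0],[0,0,0],[0,0,0],[0,0,0],[0,0,0],[0,0,0],[0,0,0]])

```text
time_s: 1.75
position: [0.328, 0.2906, 0.3515]
tool_rot: [[-0.947, 0.322, 0.0], [0.322, 0.947, 0.0], [-0.0, 0.0, -1.0]]
ft_force: [1.7, 0.6, 0.4]
grip_width: 0.0798
gripper_force: 0.0
```

move_arm(jaw=[6,6,6,6,6,6,6,6,6,6,6,6], dp=[[-2.7,-2.1,0],[-2.7,-2.1,0],[-2.7,-2.1,0],[-2.7,-2.1,0],[-2.7,-2.1,0],[-2.7,-2.1,0],[-2.7,-2.1,0],[-2.7,-2.1,0],[-2.7,-2.1,0],[-2.7,-2.1,0],[0,0,0],[0,0,0]], turn=[[0,0,0],[0,0,0],[0,0,0],[0,0,0],[0,0,0],[0,0,0],[0,0,0],[0,0,0],[0,0,0],[0,0,0],[0,0,-0.075],[0,0,-0.075]])

```text
time_s: 2.75
position: [0.5163, 0.0046, 0.3505]
tool_rot: [[-0.984, 0.176, -0.001], [0.176, 0.984, 0.0], [0.001, 0.0, -1.0]]
ft_force: [0.1, 0.4, 0.0]
grip_width: 0.0599
gripper_force: 0.0
```

```bash
cat > meas.py <<'E'
from h import *
def basket(c=(.517,.004),tag='w1'):
    st=observe();M=cam2world('wrist',st);im,d=cams.get_image('wrist');p=cloud('wrist',d,M);save(tag,im)
    np.savez('/tmp/'+tag,im=im,d=d,M=M)
    print(st['time_s'],np.round(st['position'],4),np.degrees(np.arctan2(st['tool_rot'][1][1],st['tool_rot'][0][1])))
    m=(d>0)&(np.hypot(p[...,0]-c[0],p[...,1]-c[1])<.1)&(p[...,0]>.475)
    for lo,hi in((.036,.048),(.082,.095),(.143,.165)):
        q=p[m&(p[...,2]>lo)&(p[...,2]<hi)]
        if len(q)>5: print(lo,len(q),q.mean(0).round(4),cv2.minAreaRect(q[:,:2].astype(np.float32)*1000),q[:,2].max())
E
python3 -c "
from meas import *
basket()"
```

```text
2.75 [0.5163 0.0046 0.3505] 79.84658047596973
0.036 585 [ 0.5585 -0.0054  0.0431] ((553.217529296875, -4.253414154052734), (61.95074462890625, 57.092010498046875), 76.47601318359375) 0.04631677840214249
0.082 868 [0.503  0.0079 0.0894] ((504.8993835449219, 7.505249977111816), (29.899044036865234, 30.068220138549805), 76.7221450805664) 0.09389335755729644
0.143 337 [0.5183 0.0043 0.1512] ((519.1218872070312, 4.204352378845215), (17.815820693969727, 14.043481826782227), 69.70736694335938) 0.15440278983382522
```

View pics/w1.png

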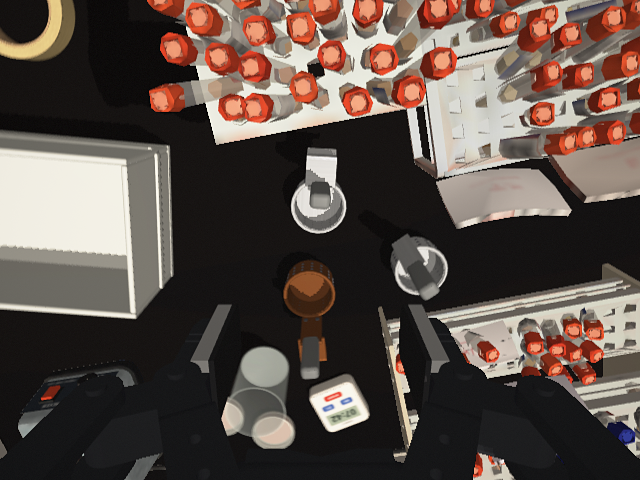

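The wrist view shows the hooked basket at (318,190), hook at (321,165), with the tube rack's near edge about 60 px behind it. I'll check tube heights under the gripper and camera body.

```bash
python3 -c "
from h import *
print(np.round(observe()['q'],1))
for n in('top','w1'):
    z=np.load(f'/tmp/{n}.npz');p=cloud('wrist' if n=='w1' else n,z['d'],z['M'])
    for x0 in np.arange(.38,.5,.01):
        r=[]
        for y0 in np.arange(-.06,.1,.02):
            q=p[(z['d']>0)&(p[...,0]>x0)&(p[...,0]<x0+.01)&(p[...,1]>y0)&(p[...,1]<y0+.02)&(p[...,2]<.3)]
            r.append(round(float(q[:,2].max()),2) if len(q) else 0)
        print(n,round(x0,2),r)
"
```

```text
[-12.6  15.   65.    0.  100.1 -92.7]
top 0.38 [0.21, 0.21, 0.21, 0.22, 0.22, 0.21, 0.21, 0.22]
top 0.39 [0.21, 0.21, 0.21, 0.22, 0.22, 0.21, 0.22, 0.22]
top 0.4 [0.21, 0.21, 0.21, 0.22, 0.21, 0.16, 0.18, 0.22]
top 0.41 [0.2, 0.21, 0.21, 0.21, 0.21, 0.21, 0.21, 0.19]
top 0.42 [0.22, 0.22, 0.21, 0.22, 0.21, 0.21, 0.21, 0.22]
top 0.43 [0.22, 0.22, 0.21, 0.22, 0.21, 0.22, 0.22, 0.22]
top 0.44 [0.21, 0.21, 0.21, 0.14, 0.21, 0.22, 0.22, 0.22]
top 0.45 [0.1, 0.1, 0.1, 0.1, 0.21, 0.21, 0.22, 0.1]
top 0.46 [0.01, 0.0, 0.0, 0.0, 0.0, 0.0, 0.01, 0.09]
top 0.47 [0.0, 0.0, 0.0, 0.0, 0.0, 0.0, 0.0, 0.0]
top 0.48 [0.0, 0.0, 0.09, 0.09, 0.06, 0.0, 0.0, 0.0]
top 0.49 [0.0, 0.0, 0.1, 0.09, 0.09, 0.0, 0.0, 0.0]
w1 0.38 [0.21, 0.21, 0.21, 0.22, 0.21, 0.21, 0.21, 0.19]
w1 0.39 [0.21, 0.21, 0.21, 0.22, 0.21, 0.21, 0.21, 0.22]
w1 0.4 [0.21, 0.21, 0.21, 0.22, 0.21, 0.21, 0.18, 0.22]
w1 0.41 [0.21, 0.21, 0.21, 0.21, 0.21, 0.21, 0.21, 0.2]
w1 0.42 [0.22, 0.22, 0.21, 0.22, 0.21, 0.21, 0.21, 0.22]
w1 0.43 [0.22, 0.22, 0.22, 0.22, 0.21, 0.22, 0.22, 0.22]
w1 0.44 [0.22, 0.22, 0.21, 0.2, 0.22, 0.21, 0.22, 0.22]
w1 0.45 [0.1, 0.1, 0.1, 0.1, 0.21, 0.21, 0.22, 0.22]
w1 0.46 [0.1, 0.1, 0.1, 0.1, 0.1, 0.1, 0.09, 0.1]
w1 0.47 [0.0, 0.0, 0.0, 0.0, 0.0, 0.0, 0.0, 0.0]
w1 0.48 [0.0, 0.0, 0.09, 0.09, 0.06, 0.0, 0.0, 0.0]
w1 0.49 [0.0, 0.0, 0.09, 0.09, 0.09, 0.0, 0.0, 0.0]
```

Tubes up to 0.22 m stand under where the wrist camera would go, so I'll half-turn the tool to put the camera on the free side.

move_arm(jaw=[6,6,6,6,6,6,6,6,6,6,6,6], dp=[[0,0,0],[0,0,0],[0,0,0],[0,0,0],[0,0,0],[0,0,0],[0,0,0],[0,0,0],[0,0,0],[0,0,0],[0,0,0],[0,0,0]], turn=[[0,0,0.1225],[0,0,0.1225],[0,0,0.1225],[0,0,0.1225],[0,0,0.1225],[0,0,0.1225],[0,0,0.1225],[0,0,0.1225],[0,0,0.1225],[0,0,0.1225],[0,0,0.1225],[0,0,0.1225]])

```text
time_s: 3.8
position: [0.5153, 0.0067, 0.3515]
tool_rot: [[0.084, 0.996, 0.0], [0.996, -0.084, -0.0], [-0.0, 0.0, -1.0]]
ft_force: [-0.1, -1.1, 0.2]
grip_width: 0.0601
gripper_force: 0.0
```

move_arm(jaw=[6,6,6,6,6,6,6,6,6,6,6,6], dp=[[0,0,0],[0,0,0],[0,0,0],[0,0,0],[0,0,0],[0,0,0],[0,0,0],[0,0,0],[0,0,0],[0,0,0],[0,0,0],[0,0,0]], turn=[[0,0,0.1225],[0,0,0.1225],[0,0,0.1225],[0,0,0.1225],[0,0,0.1225],[0,0,0.1225],[0,0,0.1225],[0,0,0.1225],[0,0,0.1225],[0,0,0.1225],[0,0,0.1225],[0,0,0.1225]])

```text
time_s: 4.8
position: [0.5153, 0.0066, 0.3515]
tool_rot: [[1.0, 0.016, 0.0], [0.016, -1.0, -0.0], [0.0, 0.0, -1.0]]
ft_force: [0.4, 0.3, 0.4]
grip_width: 0.0599
gripper_force: 0.0
```

move_arm(jaw=[5,5,5,5,5,5], dp=[[0,0,0],[0,0,0],[0,0,2.5],[0,0,2.5],[0,0,2],[0,0,0]], turn=[[0,0,0.1225],[0,0,0.1225],[0,0,0],[0,0,0],[0,0,0],[0,0,0]])

```text
time_s: 5.3
position: [0.514, 0.0069, 0.2779]
tool_rot: [[0.975, -0.221, -0.007], [-0.221, -0.975, 0.001], [-0.007, 0.0, -1.0]]
ft_force: [0.3, -0.4, -0.4]
grip_width: 0.0502
gripper_force: 0.0
```

```bash
python3 -c "
from meas import *
basket(tag='w2');print(np.round(observe()['q'],1))"
```

```text
5.3 [0.514  0.0069 0.2779] -102.74359639725684
0.036 1103 [ 0.5495 -0.0034  0.0433] ((550.346923828125, -3.4559707641601562), (62.13826370239258, 61.2442512512207), 74.88370513916016) 0.047999977252145165
0.082 504 [0.5024 0.0087 0.0893] ((505.80145263671875, 7.028897285461426), (30.094051361083984, 32.465187072753906), 73.9842758178711) 0.0945686060743488
0.143 531 [0.5205 0.0037 0.151 ] ((519.0895385742188, 4.022078514099121), (17.809093475341797, 14.440350532531738), 73.90675354003906) 0.1541284858825051
[-12.4  16.5  74.2  -0.   89.5  90.3]
```

move_arm(jaw=[5,5,5,5,5,5,5,5,5,5], dp=[[0.55,0.18,0],[0,0,0],[0,0,2.5],[0,0,2.5],[0,0,2.5],[0,0,2.5],[0,0,2.5],[0,0,2],[0,0,1.8],[0,0,0]], turn=[[0,0,0.05],[0,0,0],[0,0,0],[0,0,0],[0,0,0],[0,0,0],[0,0,0],[0,0,0],[0,0,0],[0,0,0]])

```text
time_s: 6.18
position: [0.5196, 0.0036, 0.1165]
tool_rot: [[0.964, -0.267, -0.004], [-0.267, -0.964, 0.001], [-0.004, 0.0, -1.0]]
ft_force: [-1.0, -0.2, 0.1]
grip_width: 0.0499
gripper_force: 0.0
```

```bash
python3 -c "
from meas import *
basket(tag='w3')"
```

```text
6.1833 [0.5196 0.0036 0.1165] -105.50083977481758
0.036 3280 [ 0.5484 -0.003   0.043 ] ((550.2567138671875, -3.4929122924804688), (62.170387268066406, 61.97791290283203), 77.46028900146484) 0.04798914619788858
0.082 1168 [0.5094 0.0045 0.0885] ((506.0191650390625, 7.158710479736328), (30.02901840209961, 32.1141357421875), 76.12704467773438) 0.09491201876980426
0.143 7798 [0.5253 0.0021 0.1531] ((522.4905395507812, 2.9186439514160156), (106.8643798828125, 25.977886199951172), 74.37981414794922) 0.16498976650690944
```

View pics/w3.png

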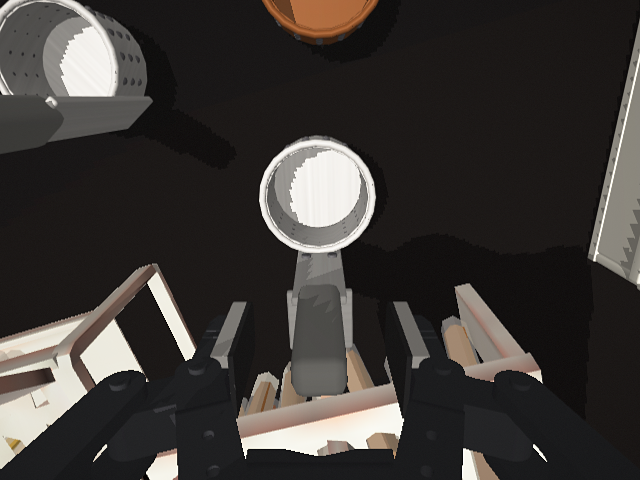

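The grip bar at (320,340) is centred between the pads (240 and 400) and square to them. Closing.

move_arm(jaw=[3,1.5,1,1,1,1,1,1,1,1,1], dp=[[0,0,0],[0,0,0],[0,0,0],[0,0,0],[0,0,0],[0,0,0],[0,0,0],[0,0,0],[0,0,-0.5],[0,0,-0.5],[0,0,0]], turn=[[0,0,0],[0,0,0],[0,0,0],[0,0,0],[0,0,0],[0,0,0],[0,0,0],[0,0,0],[0,0,0],[0,0,0],[0,0,0]], force=60)

```text
time_s: 7.15
position: [0.5209, 0.0033, 0.1296]
tool_rot: [[0.963, -0.268, 0.002], [-0.268, -0.963, -0.0], [0.002, -0.0, -1.0]]
ft_force: [-0.6, -0.7, -2.6]
grip_width: 0.0169
gripper_force: 58.6
```

move_arm(jaw=[1,1,1,1,1,1,1,1], dp=[[0,0,-1],[0,0,-2],[0,0,-2.5],[0,0,-2.5],[0,0,-2.5],[0,0,-2.5],[0,0,-2],[0,0,0]], turn=[[0,0,0],[0,0,0],[0,0,0],[0,0,0],[0,0,0],[0,0,0],[0,0,0],[0,0,0]])

```text
time_s: 7.82
position: [0.5215, 0.0032, 0.2823]
tool_rot: [[0.963, -0.268, 0.007], [-0.268, -0.963, -0.002], [0.007, -0.0, -1.0]]
ft_force: [-0.1, 0.2, -2.2]
grip_width: 0.017
gripper_force: 58.7
```

move_arm(jaw=[1,1,1,1,1,1,1,1,1,1,1,1], dp=[[0.4,1.3,0],[0.7,2.5,0],[0.7,2.5,0],[0.7,2.5,0],[0.7,2.5,0],[0.7,2.5,0],[0.7,2.5,0],[0.7,2.5,0],[0.7,2.5,0],[0.7,2.5,0],[0.7,2.5,0],[0.4,1.3,0]], turn=[[0,0,0],[0,0,0],[0,0,0],[0,0,0],[0,0,0],[0,0,0],[0,0,0],[0,0,0],[0,0,0],[0,0,0],[0,0,0],[0,0,0]])

```text
time_s: 8.82
position: [0.5211, -0.2859, 0.2765]
tool_rot: [[0.963, -0.27, -0.002], [-0.27, -0.963, 0.001], [-0.002, -0.0, -1.0]]
ft_force: [0.7, -0.7, -2.3]
grip_width: 0.0168
gripper_force: 58.9
```

```bash
python3 -c "
from h import *
s=observe();print(s['position'],s['time_s'],s['grip_width'])
M=cam2world('wrist',s);im,d=cams.get_image('wrist');save('w4',im)
ims,ds=cams.get_image('scene')
p=cloud('wrist',d,M);T=np.eye(4);T[:3,:3]=s['tool_rot'];T[:3,3]=s['position']
q=(p-T[:3,3])@T[:3,:3] # tool coords
m=(d>0)&(abs(q[...,1])<.04)&(q[...,0]<.08)
for lo,hi in((.02,.036),(.06,.09)):
    r=q[m&(q[...,2]>lo)&(q[...,2]<hi)]; print(lo,len(r),r.mean(0).round(4),r.min(0).round(3),r.max(0).round(3),cv2.minAreaRect(r[:,:2].astype(np.float32)*1000))
save('m4',np.hstack([cv2.resize(im,(400,300)),cv2.resize(ims[180:480,200:600],(400,300))]))
"
```

```text
[ 0.52108153 -0.28585062  0.27646821] 8.8167 0.016783729737217597
0.02 494 [0.0003 0.0007 0.0276] [-0.009 -0.015  0.02 ] [0.005 0.015 0.036] ((-0.9807603359222412, 0.5263547897338867), (13.19260311126709, 29.14051055908203), 9.893752098083496)
0.06 3959 [ 0.0233 -0.0007  0.077 ] [-0.002 -0.032  0.06 ] [0.061 0.03  0.09 ] ((29.517127990722656, -0.5258712768554688), (61.83642578125, 62.56201934814453), 43.38916778564453)
```

View pics/m4.png

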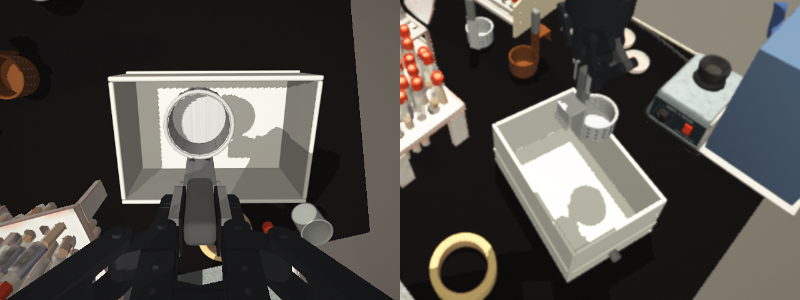

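The basket hangs upright in the jaws: wrist panel cup at (200,125), bath rim corners (110,78), (322,76), (122,202), (308,200). Next, over the near wall.

move_arm(jaw=[1,1,1,1,1,1,1,1], dp=[[-1,0.2,0],[-2,0.4,0],[-2,0.4,0],[-2,0.4,0],[-1.06,0.2,0],[0,0,2],[0,0,2],[0,0,0]], turn=[[0,0,0],[0,0,0],[0,0,0],[0,0,0],[0,0,0],[0,0,0],[0,0,0],[0,0,0]])

```text
time_s: 9.58
position: [0.4385, -0.2749, 0.2349]
tool_rot: [[0.964, -0.267, -0.005], [-0.267, -0.964, 0.005], [-0.006, -0.004, -1.0]]
ft_force: [0.1, 0.0, -2.0]
grip_width: 0.0168
gripper_force: 58.9
```

```bash
cat > chk.py <<'E'
from h import *
import sys
s=observe();print(np.round(s['position'],4),s['time_s'],s['grip_width'])
M=cam2world('wrist',s);im,d=cams.get_image('wrist');p=cloud('wrist',d,M)
ims,ds=cams.get_image('scene');P=cloud('scene',ds,cam2world('scene'))
R=np.array(s['tool_rot']);t=np.array(s['position'])
for n,pp,dd in(('wrist',p,d),('scene',P,ds)):
    q=(pp-t)@R
    for a in(-.09,-.06,-.03,.03,.06,.09):
        m=(dd>0)&(abs(pp[...,2]-.119)<.004)&(abs(q[...,1]-a)<.012)&(q[...,0]>-.04)&(q[...,0]<.02)
        r=q[m]
        if len(r)>3: print(n,'near rim tool x',a,len(r),r[:,0].mean().round(4),np.percentile(r[:,0],[3,97]).round(4),pp[m][:,2].mean().round(4))
    m=(dd>0)&(abs(q[...,1])<.018)&(q[...,0]<.01)&(q[...,0]>-.05)&(q[...,2]>.022)&(q[...,2]<.034)
    r=q[m]
    if len(r)>3: print(n,'hook roof',len(r),np.percentile(r,[3,97],axis=0).round(4).tolist())
k=sys.argv[1]
save(k,np.hstack([cv2.resize(im,(400,300)),cv2.resize(ims[230:380,250:450],(400,300))]))
E
python3 chk.py m5
```

```text
[ 0.4385 -0.2749  0.2349] 9.5833 0.01679031925149969
wrist near rim tool x -0.09 378 -0.0084 [-0.0117 -0.006 ] 0.1195
wrist near rim tool x -0.06 384 -0.0083 [-0.0116 -0.0059] 0.1195
wrist near rim tool x -0.03 316 -0.0065 [-0.0116  0.0162] 0.1198
wrist near rim tool x 0.03 336 -0.0067 [-0.0119  0.0152] 0.1198
wrist near rim tool x 0.06 351 -0.0076 [-0.0105 -0.0055] 0.1195
wrist near rim tool x 0.09 355 -0.0075 [-0.0104 -0.0054] 0.1195
wrist hook roof 328 [[-0.0048, -0.0141, 0.0221], [0.0047, 0.0142, 0.0335]]
scene near rim tool x -0.09 54 -0.0127 [-0.0152 -0.0094] 0.1187
scene near rim tool x -0.06 31 -0.0131 [-0.0153 -0.0098] 0.1185
scene near rim tool x 0.03 79 -0.0088 [-0.0149  0.0164] 0.119
scene near rim tool x 0.06 77 -0.0123 [-0.0148 -0.0091] 0.1188
scene near rim tool x 0.09 79 -0.0121 [-0.0147 -0.0092] 0.1186
scene hook roof 442 [[-0.0341, -0.0135, 0.0241], [-0.0053, 0.0148, 0.0322]]
```

View pics/m5.png

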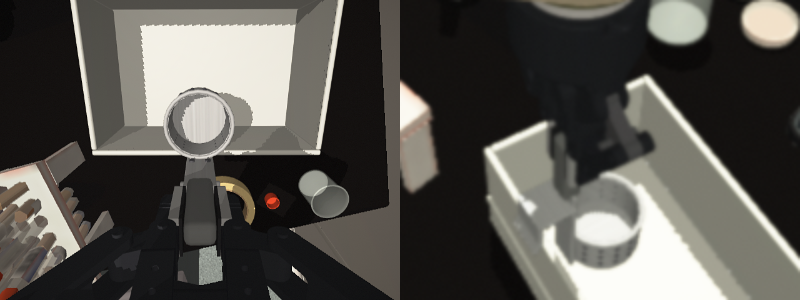

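The wall passes under the hook gap, but the strap side has only 1–4 mm clearance; shifting 5 mm forward and lowering partway.

move_arm(jaw=[1,1,1,1,1,1,1,1,1], dp=[[0.5,0,0],[0,0,0],[0,0,1.5],[0,0,1.5],[0,0,1.5],[0,0,1],[0,0,1],[0,0,0.7],[0,0,0]], turn=[[0,0,0],[0,0,0],[0,0,0],[0,0,0],[0,0,0],[0,0,0],[0,0,0],[0,0,0],[0,0,0]])

```text
time_s: 10.43
position: [0.4445, -0.2783, 0.1655]
tool_rot: [[0.963, -0.268, -0.001], [-0.268, -0.963, 0.001], [-0.001, -0.001, -1.0]]
ft_force: [-0.3, -0.3, -2.8]
grip_width: 0.0173
gripper_force: 58.8
```

```bash
python3 chk.py m6
```

```text
[ 0.4445 -0.2783  0.1655] 10.4333 0.01729168057025981
wrist near rim tool x -0.09 656 -0.0154 [-0.0188 -0.0132] 0.1193
wrist near rim tool x -0.06 656 -0.0153 [-0.0187 -0.0131] 0.1193
wrist near rim tool x -0.03 609 -0.0151 [-0.0186 -0.013 ] 0.1192
wrist near rim tool x 0.03 569 -0.0147 [-0.0181 -0.0127] 0.1192
wrist near rim tool x 0.06 634 -0.0147 [-0.0179 -0.0126] 0.1194
wrist near rim tool x 0.09 643 -0.0146 [-0.0179 -0.0125] 0.1193
wrist hook roof 343 [[-0.0045, -0.0141, 0.0223], [0.0046, 0.0142, 0.0337]]
scene near rim tool x -0.09 51 -0.0201 [-0.0226 -0.0169] 0.1187
scene near rim tool x -0.06 57 -0.02 [-0.0229 -0.0165] 0.1187
scene near rim tool x -0.03 47 -0.0199 [-0.0226 -0.017 ] 0.119
scene near rim tool x 0.03 72 -0.0197 [-0.0223 -0.0163] 0.1187
scene near rim tool x 0.06 76 -0.0196 [-0.0221 -0.0166] 0.119
scene near rim tool x 0.09 85 -0.0196 [-0.0223 -0.0164] 0.1186
scene hook roof 379 [[-0.0346, -0.0141, 0.0256], [-0.0056, 0.0145, 0.0328]]
```

View pics/m6.png

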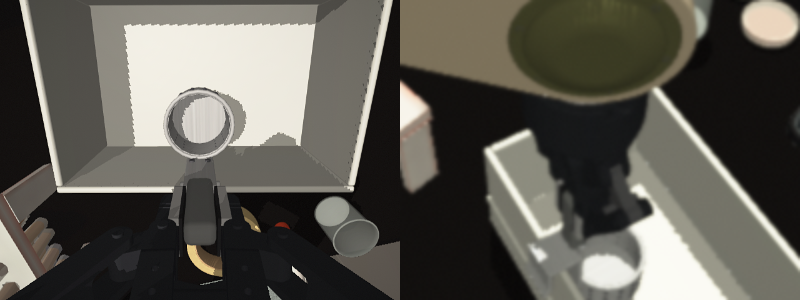

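The hook straddles the rim (right panel, plate at (540,255)), with the lip outside and no contact force. Pulling back 6 mm toward the wall and lowering to just above contact.

move_arm(jaw=[1,1,1,1,1,1,1], dp=[[-0.3,0,0.4],[-0.3,0,0.4],[0,0,0.3],[0,0,0.1],[0,0,0.1],[0,0,0],[0,0,0]], turn=[[0,0,0],[0,0,0],[0,0,0],[0,0,0],[0,0,0],[0,0,0],[0,0,0]])

```text
time_s: 11.12
position: [0.4386, -0.2769, 0.1549]
tool_rot: [[0.963, -0.268, 0.001], [-0.268, -0.963, -0.001], [0.001, 0.001, -1.0]]
ft_force: [-4.8, 3.7, 14.0]
grip_width: 0.0176
gripper_force: 61.0
```

move_arm(jaw=[1,1,1], dp=[[0,0,0.1],[0,0,0],[0,0,0]], turn=[[0,0,0],[0,0,0],[0,0,0]])

```text
time_s: 11.37
position: [0.439, -0.2771, 0.1548]
tool_rot: [[0.964, -0.268, 0.002], [-0.268, -0.964, -0.002], [0.002, 0.001, -1.0]]
ft_force: [-3.9, 4.1, 20.5]
grip_width: 0.0171
gripper_force: 61.8
```

```bash
python3 chk.py m7; python3 -c "
from h import *
s=observe();ims,ds=cams.get_image('scene');P=cloud('scene',ds,cam2world('scene'));R=np.array(s['tool_rot']);t=np.array(s['position']);q=(P-t)@R
m=(ds>0)&(abs(q[...,1])<.012)&(q[...,0]<-.008)&(q[...,0]>-.03)&(q[...,2]>.0)&(q[...,2]<.06)
for a in np.arange(-.036,-.004,.004):
  mm=(ds>0)&(abs(q[...,1])<.012)&(abs(q[...,0]-a)<.002)&(q[...,2]>.0)&(q[...,2]<.08)
  r=P[mm][:,2]
  if len(r): print(a.round(3),len(r),r.min().round(4),np.median(r).round(4),r.max().round(4))
save('m7b',cv2.resize(ims[260:380,260:420],(800,600),interpolation=2))
"
```

```text
[ 0.439  -0.2771  0.1548] 11.3667 0.017116543906908047
wrist near rim tool x -0.09 741 -0.0099 [-0.0134 -0.0077] 0.1193
wrist near rim tool x -0.06 743 -0.0097 [-0.0132 -0.0076] 0.1193
wrist near rim tool x -0.03 675 -0.0095 [-0.0127 -0.0075] 0.1193
wrist near rim tool x 0.03 695 -0.0093 [-0.0128 -0.0073] 0.1193
wrist near rim tool x 0.06 753 -0.0094 [-0.0128 -0.0071] 0.1193
wrist near rim tool x 0.09 724 -0.0091 [-0.0124 -0.007 ] 0.1193
wrist hook roof 289 [[-0.0047, -0.0141, 0.0221], [0.0039, 0.0142, 0.0335]]
scene near rim tool x -0.09 50 -0.0147 [-0.0172 -0.0116] 0.1191
scene near rim tool x -0.06 56 -0.0144 [-0.017  -0.0114] 0.1187
scene near rim tool x -0.03 61 -0.0144 [-0.0167 -0.0113] 0.1188
scene near rim tool x 0.03 72 -0.0142 [-0.0166 -0.0109] 0.1189
scene near rim tool x 0.06 72 -0.014 [-0.0165 -0.0109] 0.1188
scene near rim tool x 0.09 82 -0.0139 [-0.0165 -0.0109] 0.1188
scene hook roof 364 [[-0.0357, -0.0142, 0.0248], [-0.007, 0.014, 0.0333]]
-0.036 98 0.0952 0.1128 0.1264
-0.032 44 0.1207 0.1237 0.1256
-0.028 41 0.1214 0.1238 0.1257
-0.024 35 0.1207 0.124 0.1255
-0.02 41 0.1212 0.1232 0.1258
-0.016 77 0.0757 0.1219 0.1251
-0.012 87 0.1217 0.1344 0.1545
-0.008 36 0.1028 0.1285 0.1469
```

View pics/m7b.png

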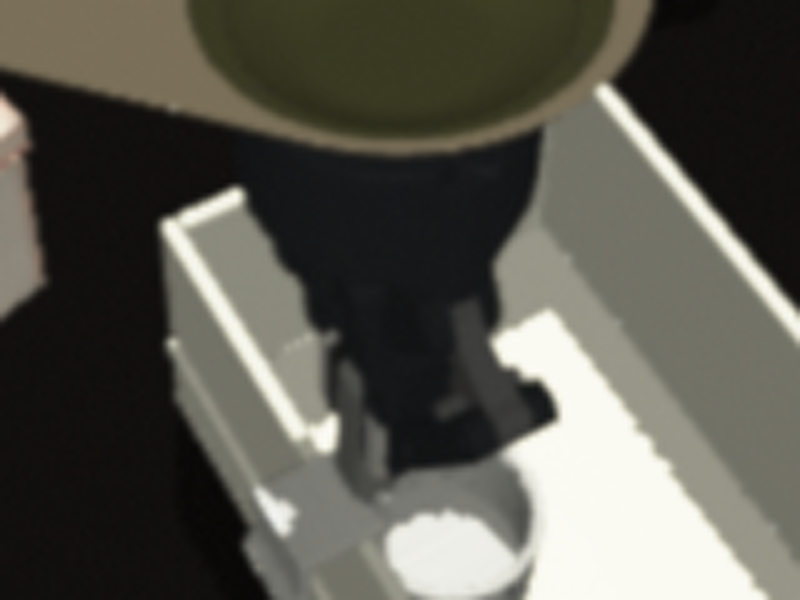

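The roof's top sits at 0.124 m (rim 0.120 plus 4 mm plate) and the lip is outside the wall, so it is seated. I'll ease off the pressure and open gently.

move_arm(jaw=[1,1,1.6,1.8,2,2.3,2.7,3.2,4,5,5,5], dp=[[0,0,-0.2],[0,0,0],[0,0,0],[0,0,0],[0,0,0],[0,0,0],[0,0,0],[0,0,0],[0,0,0],[0,0,0],[0,0,0],[0,0,0]], turn=[[0,0,0],[0,0,0],[0,0,0],[0,0,0],[0,0,0],[0,0,0],[0,0,0],[0,0,0],[0,0,0],[0,0,0],[0,0,0],[0,0,0]], force=20)

```text
time_s: 12.52
position: [0.4388, -0.277, 0.1543]
tool_rot: [[0.963, -0.268, -0.0], [-0.268, -0.963, 0.0], [-0.0, 0.0, -1.0]]
ft_force: [-0.2, -0.6, -0.4]
grip_width: 0.0501
gripper_force: 0.0
```

move_arm(jaw=[5,5,5,5,5,5,5,5,5,5,5,5], dp=[[0,0,-0.5],[0,0,-1],[0,0,-1.5],[0,0,-2],[0,0,-2],[0,0,-2],[0,0,-2],[0,0,-2],[0,0,-2],[0,0,0],[0,0,0],[0,0,0]], turn=[[0,0,0],[0,0,0],[0,0,0],[0,0,0],[0,0,0],[0,0,0],[0,0,0],[0,0,0],[0,0,0],[0,0,0],[0,0,0],[0,0,0]])

```text
time_s: 13.52
position: [0.4385, -0.2767, 0.3036]
tool_rot: [[0.963, -0.268, -0.001], [-0.268, -0.963, 0.001], [-0.001, -0.001, -1.0]]
ft_force: [0.2, 0.3, -0.5]
grip_width: 0.0499
gripper_force: 0.0
```

```bash
python3 -c "
from h import *
s=observe();print(s['position'],s['time_s'],s['ft_force'])
M=cam2world('wrist',s);im,d=cams.get_image('wrist');p=cloud('wrist',d,M)
im2,_=cams.get_image('top');im3,_=cams.get_image('scene')
c=np.array([.466,-.285]);m=(d>0)&(np.hypot(p[...,0]-c[0],p[...,1]-c[1])<.06)
for lo,hi in((.06,.09),(.175,.2)):
    q=p[m&(p[...,2]>lo)&(p[...,2]<hi)]
    if len(q): print(lo,len(q),q.min(0).round(3),q.max(0).round(3),np.median(q[:,2]))
save('m8',np.hstack([cv2.resize(im,(400,300)),cv2.resize(im3[180:420,200:520],(400,300))]))
"
```

```text
[ 0.43851274 -0.27671913  0.30361729] 13.5167 [ 0.22468042  0.27702112 -0.46923803]
0.06 1911 [ 0.419 -0.322  0.06 ] [ 0.497 -0.229  0.09 ] 0.07693633088306207
0.175 581 [ 0.431 -0.286  0.175] [ 0.447 -0.268  0.189] 0.18623527389263766
```

View pics/m8.png

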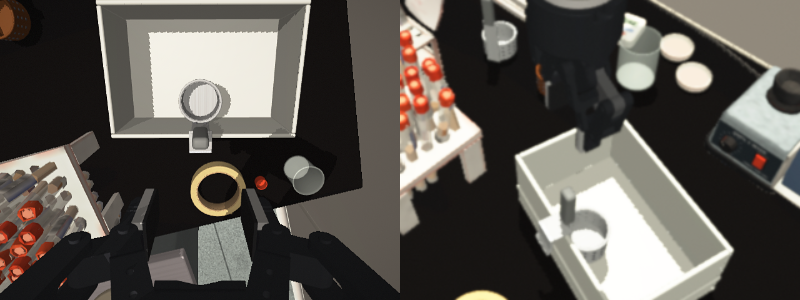

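The basket hangs upright on the near wall: hook over the rim at (550,228), cup inside at (587,240), rim about 0.077 m so its bottom is about 35 mm up. The plain basket still stands at (500,40) and the gripper is clear. Handing in.

```bash
python3 -c "
from rig import ticket
print(ticket.close_job())"
```

```text
the job is handed in; nothing more can be done
None
```

The hooked basket now hangs upright inside the bath by its hook over the near rim, its bottom about 23 mm above the bath's floor; the plain basket was left standing where it was, and the job was handed in at about 14 s.

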